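Set the stockroom water feed: shut the handwheel valve, open it two turns, keep hold

TASK

Set the water feed valve, the one whose large handwheel carries the upright crank handle: wind it fully shut (clockwise seen from above) until it comes up against its stop, then back it off exactly two full turns. Finish with the crank handle still gripped in the hand and the valve at that setting, ready to shut it at once; leave the small plain outlet wheel and the things lying on the bench as they are.

Things in the scene. Friction and masses are not known exactly. Their poses are not given: they have to be found in the camera images.
- feed_set: The fixed pipework on the bench: copper pipe run (34 mm thick, axis 85 mm above the bench) with brass valves, strainer and gauge. Origin on the bench directly below the feed valve's upright spindle; its y axis runs along the pipe towards the outlet valve (spindle of that 328 mm away), x across the pipe, z up. The run reaches from y = -165 to +455 mm; the gauge, at y = 243 mm, is 163 mm high, its dial facing up.
- feed_axis (a point): Point on the upright axis of the feed valve's handwheel, level with the middle of the crank handle (240 mm above the bench). Does not move when the wheel turns. The wheel below it is a grey spoked handwheel 121 mm across, the top of its rim 204 mm above the bench; nothing stands above it but its low hub nut and the crank.
- crank_grip (a point): Middle of the gripping length of the crank handle: an upright black round handle, 23 mm thick in its middle, 18 mm at its ends, 58 mm long from 207 to 265 mm above the bench, standing on the rim of the feed handwheel with its axis 52 mm from the wheel's axis. It revolves freely on its own pin, so a hand that keeps its direction can carry it round in a circle. This point is 33 mm above its foot, on the handle's axis.
- feed_wheel (a joint): Turn of the feed handwheel, rad: 0 = shut, against the stop; grows as the valve opens, anticlockwise seen from above; one turn is 6.283. It begins 0.4 to 1.4 turns open. At 0 the crank stands on the feed_set's own -x side of the wheel's axis. It turns with an even drag (about 6 N at the crank) and stays where it is left. The wheel keeps its height as it turns.
- outlet_wheel (a joint): Turn of the outlet valve's handwheel, rad, 0 at the start: small plain grey spoked wheel, 82 mm across, no crank, its rim 179 mm above the bench. To be left alone.
- cups: Loose upright stack of cream paper cups, mouths down, 85 mm across, 165 mm high. Origin at the centre of its underside. To be left alone.
- lids: Loose stack of black cup lids, 90 mm across, 52 mm high. Origin at the centre of its underside. To be left alone.
- wrench: Loose steel wrench lying on the bench, 200 mm long along its own x, origin near its middle. To be left alone.
- carton: Loose small closed cardboard carton, 110 x 150 x 90 mm high. Origin at the centre of its underside. To be left alone.

How it is judged:
On the way, in this order (a step that is already met when the one before it is completed fails the run):
1. the feed valve is wound shut against its stop (value of joint feed_wheel below 0.06 rad), for 0.1 s.
2. the feed valve is backed off two turns, the crank in the hand (value of joint feed_wheel between 12.366 and 12.766 rad and contact force between the fingers and crank above 2 N), for 0.3 s.
At the end, for the whole second after the job is handed in: Having been shut, the feed handwheel stands still two turns open, within 0.2 rad (11 degrees), and the fingers grip the crank handle with more than 2 N, the grasp point within 35 mm of the handle's middle (all of step 2 and velocity of joint feed_wheel between -0.1 and 0.1 rad/s and distance between the grasp point and crank_grip below 0.035 m); the arm keeps its last pose, push and grip.
It fails at once if the outlet valve is turned by more than 0.15 rad (value of joint outlet_wheel above 0.15 rad or value of joint outlet_wheel below -0.15 rad).
It fails at once if a thing on the bench is moved by more than 20 mm (distance of any of cups, lids, wrench, carton from where it was at the start of the episode above 0.02 m).
It fails at once if the feed valve is opened well past two turns (value of joint feed_wheel above 14.2 rad).
It also fails if it takes over 59 s, if anything falls off the work surface, if the arm or the gripper's body presses on something with over 40 N, if the wrist force passes 120 N, or if a joint passes its speed limit or range.

ROBOT

A 6-joint arm with a two-finger parallel gripper is mounted at the origin on the work surface. World frame = base frame: x ahead of the robot, y to its left, z up, the work surface at z = 0. Lengths are in m, angles in rad, forces in N, time in s.
With the tool pointing down it reaches from about 0.275 to 0.875 m from the base axis. Payload 12.5 kg.
Tool frame: the origin (TCP) lies at the very end of the fingers, on their centre line; the grasp point (between the pads) lies 19 mm behind it; y points along the fingers, x is the direction in which the jaws open and shut, and the axes are right-handed (so a half turn about y gives the same grasp; the last joint's range is limited). The gripper opens to 85 mm and grips with 20 to 120 N. Pads are 22 mm wide; open, the fingers measure 114 mm over their backs; the gripper's body (76 mm by 85 mm) begins 54 mm behind the grasp point. The pads swing forward as they close: fully open they stand 13 mm farther back than shut.
Start: joints at [1.151, 0.351, 1.652, -0, 1.139, -0.085], TCP at [0.181, 0.519, 0.231] pointing down, gripper open.
Joint ranges: [-2.75, 2.75], [-0.79, 2.1], [0.01, 2.65], [-1.57, 4.71], [0.07, 3.14], [-2.87, 2.87]. Speed limits (rad/s): [2.22, 2.22, 2.79, 3.14, 3.14, 3.14].

INTERFACE

Orientations are given as [roll, pitch, yaw] about the fixed x, y, z axes, in that order (R = Rz(yaw) Ry(pitch) Rx(roll)).
In Python, from station import robot, eyes gives the robot as it stands.
- The arm moves only by the shell command python3 -m handwheel 'ROWS' [OPENING] [FORCE]. ROWS is JSON, a list that holds one entry, the list of rows, each a list of 4 numbers: the shift along the tool's x, y, z in m, then the turn about the tool's y in degrees. In form: [[[dx, dy, dz, yaw], ...]]. A call has 1 to 12 rows; each row shifts and turns the commanded pose from where the row before left it, along the tool's axes as they then stand; what a row does not reach is not made up. A row lasts 1/10 s, in which the tool goes at most 50 mm and 8.59 degrees, less where a joint would pass 70% of its speed; a pose out of reach is approached as far as the arm can. A call is refused whole if a number of a shift passes 0.05 or a number of a turn 8.59, either way. A call with a gripper value outside its range is refused whole. OPENING is the opening in per cent of the stroke, from 0 (shut) to 100 (fully open), set as the call begins (- or left out, the last holds). The fingers move at their own pace and stop on an object; FORCE is the grip in N (left out, the last holds). Time passes only in rows, so rows that do not move let the fingers close. It gives the time, the measured TCP pose, the force and the opening at its end, in the units of the state.
- robot.read_state(): the state, without advancing time (a new reading comes with each control period).
- eyes.snapshot(name): name is "scene" or "top"; returns the picture (400x640x3 uint8, red, green, blue); there is no depth.
- eyes.get_calibration(name): a dict with "intrinsics" (3x3 intrinsics, pixels), "k1" (the pictures are not rectified: a ray, as slopes to the right and down, at radius r is drawn at 1 + k1 r^2 times it, then the intrinsics apply), "pose" (4x4, takes a point from camera to world coordinates). Camera axes: x right, y up, looking along -z (the intrinsics and any distortion apply to the point x, -y, -z); pixel columns grow to the right and rows downward; lengths in m; the calibration is good to about 2 mm. A picture is of the moment at which its call begins. get_calibration takes no time and is no camera call.
- robot.job_done(): hands the job in, once; it reports no verdict.
Trained networks look in the newest picture that a camera, given by its name, has taken for a name from the list of things; names that differ only in an ending like _2 or _b are one class to them, and where a whole thing is asked for, a point or a joint stands for the part that bears it (a point fixed in the world has none). Each returns a list of dicts, best first, with "p" (0 to 1); they miss things now and then, are a little off and sometimes report something else, mostly with a low value. They report only what shows in the picture. A call takes as long as a camera call.
- eyes.cut_out(thing, camera): "mask" (400x640 bool, what is visible of it) and "rect" ([centre column, centre row, width, height] in pixels, round what is visible of it).
The state is a dict: "t": time; "joint_pos": joint angles; "dq": joint speeds; "effort": joint torques, N m; "tool_pos": TCP position; "tcp_rot": TCP orientation; "wrist_force": force on the tool from outside, world axes, zero at the start; "ft_torque": the same for the moment, N m; "gripper_width": finger opening in m.
Only numpy, scipy, OpenCV 4.12 (cv2) and the standard library are available. Lean on these libraries where they do the work, as an engineer would, in place of code of your own. Each camera call takes 0.05 s, during which the arm holds its last target.

## Working session

There is one attempt and no reset: what is moved stays moved. The work goes in short steps, Python scripts to look and compute and a shell command to move; the robot and the scene stay as the last step left them, time stands still between calls to the robot, and variables do not carry over. Pictures are saved under pics/ and viewed, and the job is handed in when it is done.

```bash
ls; mkdir -p pics; python3 - <<'E'
from station import robot, eyes
import cv2, numpy as np
s=robot.read_state(); print({k:np.round(v,3).tolist() for k,v in s.items()})
for n in("scene","top"):
    im=eyes.snapshot(n); cv2.imwrite(f"pics/{n}0.png",im[:,:,::-1])
    c=eyes.get_calibration(n); print(n,np.round(c["intrinsics"],1).tolist(),c["k1"],np.round(c["pose"],3).tolist())
    for th in("crank_grip","feed_wheel","outlet_wheel","feed_set","cups","lids","wrench","carton"):
        print(th,[(round(d["p"],2),np.round(d["rect"]).tolist()) for d in eyes.cut_out(th,n)][:3])
E
```

```text
pics
{'t': 0.0, 'joint_pos': [1.151, 0.351, 1.652, -0.0, 1.139, -0.085], 'dq': [-0.0, 0.001, 0.001, -0.002, -0.001, -0.0], 'effort': [0.003, -50.611, -29.141, 0.0, 0.005, -0.0], 'tool_pos': [0.181, 0.519, 0.231], 'tcp_rot': [-1.571, 0.001, 1.236], 'wrist_force': [-0.35, -0.501, -0.933], 'ft_torque': [0.01, 0.032, -0.015], 'gripper_width': 0.085}
scene [[373.7, 0.0, 316.4], [0.0, 373.7, 200.3], [0.0, 0.0, 1.0]] -0.08221329444921577 [[-0.833, -0.364, 0.418, 0.954], [0.554, -0.515, 0.655, 0.708], [-0.023, 0.776, 0.63, 0.759], [0.0, 0.0, 0.0, 1.0]]
crank_grip [(0.65, [244.0, 153.0, 8.0, 21.0])]
feed_wheel [(0.85, [259.0, 156.0, 44.0, 29.0])]
outlet_wheel [(0.77, [322.0, 226.0, 38.0, 28.0])]
feed_set [(0.72, [301.0, 232.0, 120.0, 178.0])]
cups [(0.81, [211.0, 202.0, 35.0, 55.0]), (0.5, [299.0, 233.0, 124.0, 178.0])]
lids [(0.98, [302.0, 176.0, 30.0, 24.0])]
wrench [(0.53, [347.0, 224.0, 48.0, 35.0])]
carton [(0.78, [239.0, 255.0, 58.0, 75.0]), (0.32, [258.0, 156.0, 42.0, 29.0])]
top [[382.9, 0.0, 317.1], [0.0, 382.9, 200.8], [0.0, 0.0, 1.0]] -0.02466123053640973 [[-0.005, 0.997, -0.076, 0.504], [-1.0, -0.005, -0.007, 0.105], [-0.007, 0.076, 0.997, 1.082], [0.0, 0.0, 0.0, 1.0]]
crank_grip [(0.54, [416.0, 163.0, 15.0, 12.0])]
feed_wheel [(0.79, [421.0, 183.0, 49.0, 55.0])]
outlet_wheel [(0.56, [282.0, 184.0, 35.0, 34.0])]
feed_set [(0.73, [355.0, 185.0, 234.0, 58.0]), (0.49, [423.0, 186.0, 48.0, 52.0])]
cups [(0.61, [426.0, 132.0, 44.0, 38.0])]
lids [(0.91, [430.0, 254.0, 35.0, 37.0])]
wrench [(0.68, [339.0, 252.0, 67.0, 22.0])]
carton [(0.94, [347.0, 134.0, 61.0, 56.0])]
```

View pics/scene0.png

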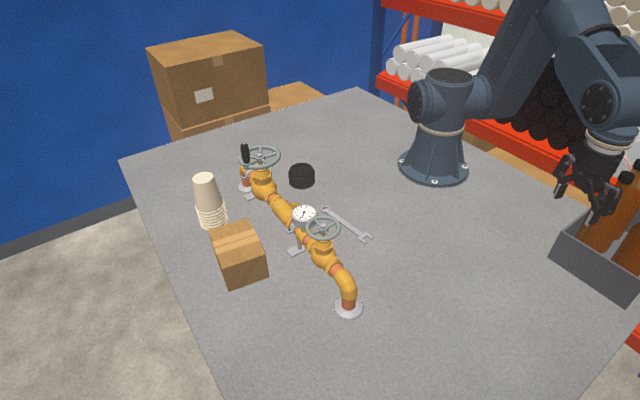

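View pics/top0.png

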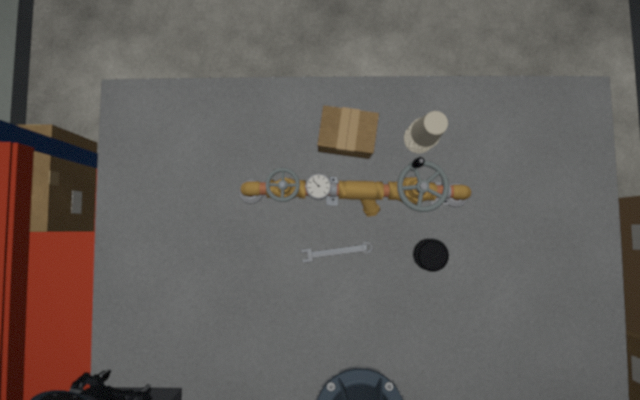

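```bash
cat > h.py <<'E'
from station import robot, eyes
import cv2, numpy as np
from scipy.optimize import least_squares
from scipy.spatial.transform import Rotation as R
def proj(n,P):
    c=eyes.get_calibration(n);T=np.linalg.inv(np.array(c["pose"]));P=np.atleast_2d(P)
    q=P@T[:3,:3].T+T[:3,3];s=np.c_[q[:,0],-q[:,1]]/-q[:,2:];r2=(s**2).sum(1,keepdims=True)
    s=s*(1+c["k1"]*r2);K=np.array(c["intrinsics"]);return s@K[:2,:2].T+K[:2,2]
def atz(n,px,z):
    return least_squares(lambda p:(proj(n,[p[0],p[1],z])[0]-px),[.5,0.]).x
E
python3 - <<'E'
from h import *
cr={}
for n in("scene","top"):
    cr[n]=eyes.cut_out
    eyes.snapshot(n)
    for th,z in(("crank_grip",.236),("feed_wheel",.204),("outlet_wheel",.176),("cups",.165),("lids",.052),("carton",.09),("wrench",.005)):
        d=eyes.cut_out(th,n)
        if d:
            m=d[0]["mask"]; ys,xs=np.nonzero(m); print(n,th,np.round(d[0]["p"],2),np.round(atz(n,[xs.mean(),ys.mean()],z),3),"rect",np.round(atz(n,d[0]["rect"][:2],z),3))
E
python3 - <<'E'
import cv2
for n,(a,b,c,d) in {"scene":(120,280,180,400),"top":(100,290,220,480)}.items():
    im=cv2.imread(f"pics/{n}0.png")[a:b,c:d];cv2.imwrite(f"pics/{n}0z.png",cv2.resize(im,None,fx=3,fy=3,interpolation=2))
E
```

```text
scene crank_grip 0.59 [ 0.652 -0.113] rect [ 0.648 -0.114]
scene feed_wheel 0.8 [ 0.614 -0.123] rect [ 0.611 -0.121]
scene outlet_wheel 0.57 [0.613 0.191] rect [0.613 0.193]
scene lids 0.63 [ 0.455 -0.161] rect [ 0.451 -0.156]
scene carton 0.8 [0.78  0.077] rect [0.78  0.082]
scene wrench 0.89 [0.444 0.07 ] rect [0.439 0.068]
top crank_grip 0.55 [ 0.654 -0.113] rect [ 0.648 -0.112]
top feed_wheel 0.93 [ 0.603 -0.13 ] rect [ 0.607 -0.13 ]
top outlet_wheel 0.64 [0.614 0.194] rect [0.613 0.193]
top cups 0.7 [ 0.741 -0.152] rect [ 0.743 -0.155]
top lids 0.59 [ 0.438 -0.19 ] rect [ 0.435 -0.189]
top carton 0.65 [0.763 0.032] rect [0.763 0.031]
top wrench 0.97 [0.445 0.066] rect [0.443 0.056]
```

View pics/scene0z.png

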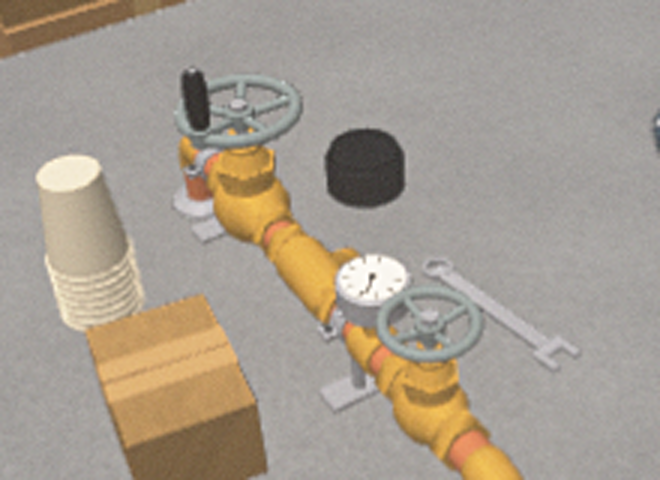

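View pics/top0z.png

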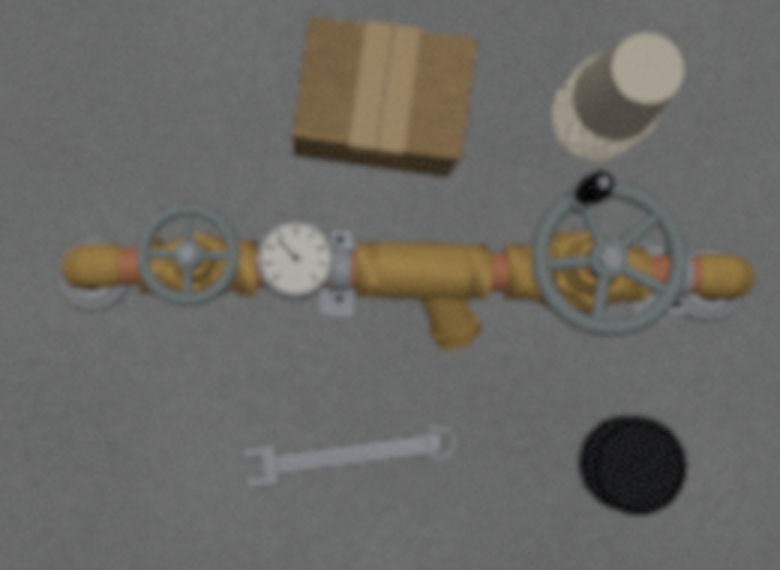

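```bash
cat > fit.py <<'E'
from h import *
t=np.linspace(0,2*np.pi,73)[:-1]
def circ(x,y,r,z): return np.c_[x+r*np.cos(t),y+r*np.sin(t),np.full(72,z)]
for n in("scene","top"):
    im=eyes.snapshot(n)
    for th,r,z in(("feed_wheel",.0605,.199),("outlet_wheel",.041,.175)):
        d=eyes.cut_out(th,n)
        if not d: print(n,th,"miss"); continue
        ys,xs=np.nonzero(d[0]["mask"]); mp=np.c_[xs,ys].astype(float)
        M=d[0]["mask"]
        # candidate: maximise IoU of filled hull
        H=np.zeros(M.shape,np.uint8); cv2.fillConvexPoly(H,cv2.convexHull(np.c_[xs,ys].astype(np.int32)),1)
        def iou(p):
            q=proj(n,circ(p[0],p[1],r,z)); S=4
            A=np.zeros((400*S,640*S),np.uint8); cv2.fillPoly(A,[np.round((q+.5)*S).astype(np.int32)],1)
            B=cv2.resize(H,None,fx=S,fy=S,interpolation=0)
            return (A&B).sum()/(A|B).sum()
        c0=atz(n,d[0]["rect"][:2],z); best=max(((iou(c0+[a,b]),*(c0+[a,b])) for a in np.arange(-.012,.013,.002) for b in np.arange(-.012,.013,.002)))
        print(n,th,np.round(best,4))
        q=proj(n,circ(best[1],best[2],r,z))
        if th=="feed_wheel": ov=cv2.resize(im[:,:,::-1],None,fx=4,fy=4,interpolation=2)
        for a in q: cv2.circle(ov,tuple(np.round(a*4+2).astype(int).tolist()),1,(0,0,255),-1)
    for x,y in((.652,-.113),):
        q=proj(n,[[x,y,z] for z in(.207,.236,.265)])
        for a in q: cv2.circle(ov,tuple(np.round(a*4+2).astype(int).tolist()),2,(255,255,0),-1)
    c=proj(n,[.609,.03,.2])[0]*4; x0,y0=int(c[0])-400,int(c[1])-250
    cv2.imwrite(f"pics/ov_{n}.png",ov[max(y0,0):y0+500,x0:x0+800])
E
python3 fit.py
```

```text
scene feed_wheel [ 0.8124  0.6062 -0.1285]
scene outlet_wheel [0.9291 0.6095 0.1907]
top feed_wheel [ 0.9592  0.6054 -0.1327]
top outlet_wheel [0.96   0.6139 0.1935]
```

View pics/ov_scene.png

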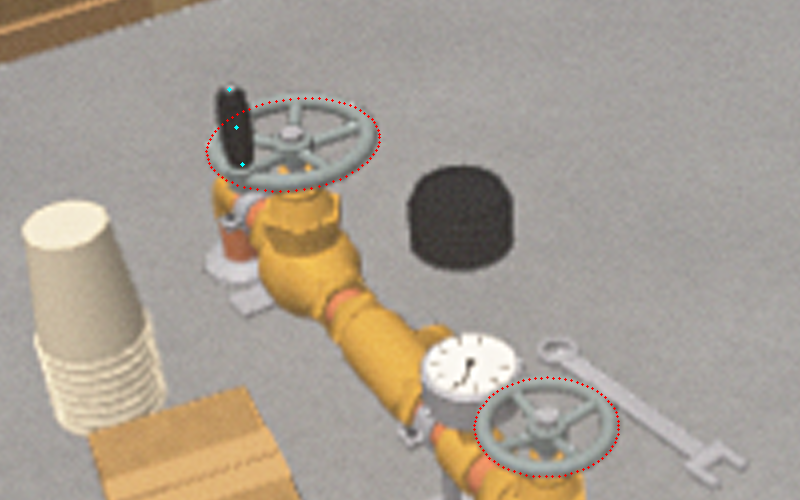

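View pics/ov_top.png

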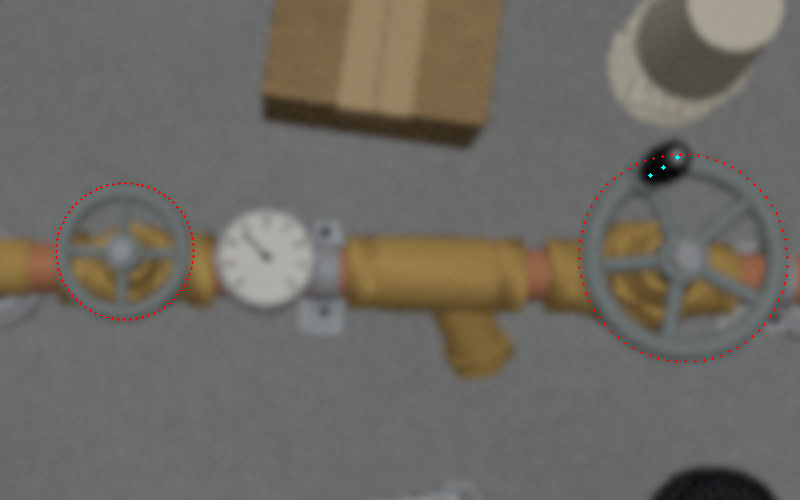

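```bash
python3 -m handwheel '[[[0,-0.04,0,0],[0,-0.04,0,0],[0,-0.02,0,8],[0,0,0,8],[0,0,0,8],[0,0,0,8],[0,0,0,8],[0,0,0,8],[0,0,0,8],[0,0,0,8],[0,0,0,6.8],[0,0,0,0]]]' 100 60
```

```text
t: 3.2
tool_pos: [0.1807, 0.5194, 0.3313]
tcp_rot: [-1.571, 0.0, -0.001]
wrist_force: [0.5, 0.4, -0.2]
gripper_width: 0.0853
```

```bash
python3 -m handwheel '[[[0.03,0,-0.04,0],[0.03,0,-0.04,0],[0.03,0,-0.04,0],[0.03,0,-0.04,0],[0.03,0,-0.04,0],[0.03,0,-0.04,0],[0.03,0,-0.04,0],[0.03,0,-0.04,0],[0.03,0,-0.04,0],[0.03,0,-0.04,0],[0.03,0,-0.04,0],[0,0,0,0]]]'
```

```text
t: 4.4
tool_pos: [0.5131, 0.0755, 0.3308]
tcp_rot: [-1.572, -0.0, -0.0]
wrist_force: [-1.1, -0.3, -0.5]
gripper_width: 0.0856
```

```bash
python3 -m handwheel '[[[0.03,0,-0.04,0],[0.03,0,-0.04,0],[0.03,0,-0.04,0],[0.03,0,-0.04,0],[0.0215,0,-0.029,0],[0,0,0,0],[0,0,0,0]]]' ; python3 - <<'E'
from h import *
for n in("scene","top"):
    cv2.imwrite(f"pics/{n}1.png",cv2.resize(eyes.snapshot(n)[:,:,::-1][80:280,180:500],None,fx=2.5,fy=2.5,interpolation=2))
E
```

```text
t: 5.1
tool_pos: [0.6523, -0.1091, 0.3307]
tcp_rot: [-1.57, 0.001, 0.002]
wrist_force: [-0.5, 0.3, -0.6]
gripper_width: 0.0854
```

View pics/scene1.png

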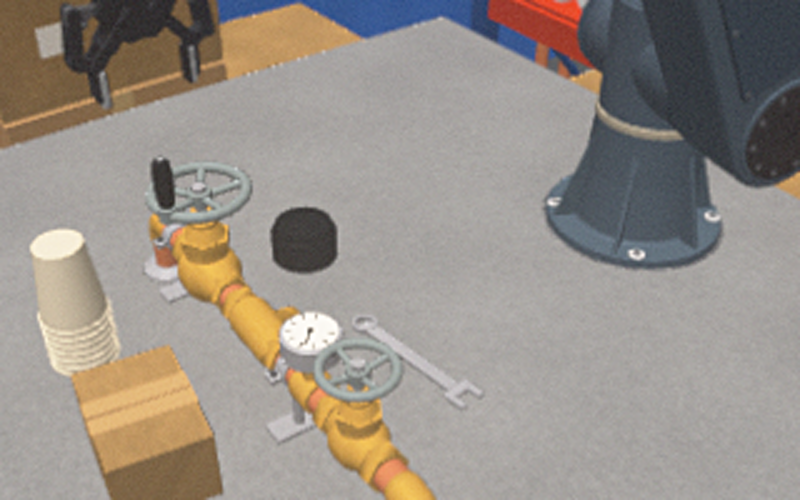

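View pics/top1.png

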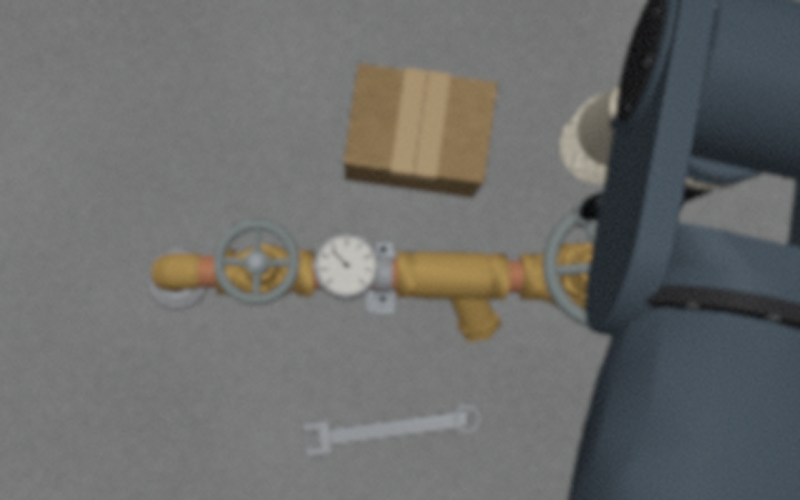

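```bash
python3 -m handwheel '[[[0.001,0.02,-0.003,0],[0,0.02,0,0],[0,0,0,0],[0,0,0,0]]]' ; python3 - <<'E'
from h import *
im=eyes.snapshot("scene")[:,:,::-1].copy();s=robot.read_state();p=np.array(s["tool_pos"]);print(p,eyes.cut_out.__name__)
big=cv2.resize(im,None,fx=4,fy=4,interpolation=2)
for z in (p[2],.265,.236): 
    a=proj("scene",[p[0],p[1],z])[0]*4+2;cv2.circle(big,tuple(a.astype(int).tolist()),2,(255,255,0),-1)
cv2.imwrite("pics/s2.png",big[300:850,700:1400])
E
```

```text
t: 5.6
tool_pos: [0.6533, -0.1115, 0.2923]
tcp_rot: [-1.571, -0.0, 0.002]
wrist_force: [-0.6, -0.0, 0.5]
gripper_width: 0.0855
[ 0.65355894 -0.11171555  0.29284047] call
```

View pics/s2.png

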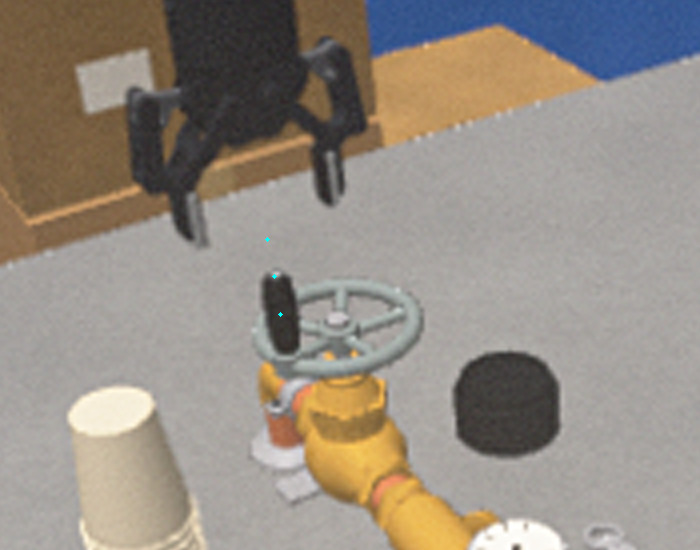

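```bash
python3 -m handwheel '[[[0.001,0.025,-0.002,0],[0,0.025,0,0],[0,0.02,0,0],[0,0,0,0],[0,0,0,0]]]' 100; python3 -m handwheel '[[[0,0,0,0],[0,0,0,0],[0,0,0,0],[0,0,0,0],[0,0,0,0],[0,0,0,0],[0,0,0,0],[0,0,0,0]]]' 0 60
```

```text
t: 6.15
tool_pos: [0.6549, -0.1143, 0.2229]
tcp_rot: [-1.571, -0.002, 0.001]
wrist_force: [0.9, -0.4, 0.4]
gripper_width: 0.0852
t: 6.95
tool_pos: [0.6529, -0.1149, 0.2221]
tcp_rot: [-1.571, 0.003, 0.0]
wrist_force: [-12.4, -1.7, 8.4]
gripper_width: 0.0213
```

```bash
cat > circ.py <<'E'
import sys,numpy as np
# cmd x,y ; centre ; list of angles
def rows(cx,cy,x,y,a0,a1,n,r=.052):
    A=np.radians(np.linspace(a0,a1,n+1)[1:]);P=np.c_[cx+r*np.cos(A),cy+r*np.sin(A)]
    out=[];c=np.array([x,y])
    for p in P:
        d=np.round(p-c,4);c=c+d;out.append(f"[{d[0]:g},0,{d[1]:g},0]")
    print(",".join(out),c)
if __name__=="__main__":
    v=list(map(float,sys.argv[1:]));rows(*v[:6],int(v[6]))
E
python3 circ.py .6045 -.1325 .655 -.1142 20 -90 11
```

```text
[0.0007,0,-0.0093,0],[0.0008,0,-0.009,0],[-0.0008,0,-0.009,0],[-0.0023,0,-0.0088,0],[-0.0039,0,-0.0082,0],[-0.0052,0,-0.0074,0],[-0.0064,0,-0.0064,0],[-0.0074,0,-0.0052,0],[-0.0082,0,-0.0039,0],[-0.0088,0,-0.0023,0],[-0.009,0,-0.0008,0] [ 0.6045 -0.1845]
```

```bash
python3 -m handwheel '[[[0.0007,0,-0.0093,0],[0.0008,0,-0.009,0],[-0.0008,0,-0.009,0],[-0.0023,0,-0.0088,0],[-0.0039,0,-0.0082,0]]]' - 80;  python3 -m handwheel '[[[-0.0052,0,-0.0074,0],[-0.0064,0,-0.0064,0],[-0.0074,0,-0.0052,0],[-0.0082,0,-0.0039,0],[-0.0088,0,-0.0023,0],[-0.009,0,-0.0008,0],[0,0,0,0]]]'; python3 -c "
from h import *
print(robot.read_state()['tool_pos'])"
```

```text
t: 7.45
tool_pos: [0.6481, -0.1573, 0.2221]
tcp_rot: [-1.568, 0.002, 0.001]
wrist_force: [-9.6, 12.9, 10.5]
gripper_width: 0.0214
t: 8.15
tool_pos: [0.6037, -0.183, 0.2222]
tcp_rot: [-1.568, -0.001, 0.001]
wrist_force: [-3.0, 10.2, 6.9]
gripper_width: 0.0214
[ 0.60365031 -0.18296843  0.22220568]
```

```bash
python3 -c "
from h import *
P=np.array([[.6529,-.1149],[.6481,-.1573],[.6037,-.183]])
f=lambda c:np.hypot(*(P-c).T)-.052
r=least_squares(f,[.6045,-.1325]);print(r.x,r.fun)
c=r.x;print(np.degrees(np.arctan2(*(P-c).T[::-1])))
"; python3 circ.py .602 -.131 .6045 -.1845 -90 -170 8
```

```text
[ 0.60336404 -0.13094131] [ 6.85551012e-05 -7.61475495e-05  5.97773924e-05]
[ 17.94359068 -30.50684706 -89.63025235]
[-0.0115,0,0.0023,0],[-0.0088,0,0.0023,0],[-0.0082,0,0.0039,0],[-0.0074,0,0.0052,0],[-0.0064,0,0.0064,0],[-0.0052,0,0.0074,0],[-0.0039,0,0.0082,0],[-0.0023,0,0.0088,0] [ 0.5508 -0.14  ]
```

```bash
python3 circ.py .6034 -.1309 .6045 -.1845 -90 -170 8
```

```text
[-0.0101,0,0.0024,0],[-0.0088,0,0.0023,0],[-0.0082,0,0.0039,0],[-0.0074,0,0.0052,0],[-0.0064,0,0.0064,0],[-0.0052,0,0.0074,0],[-0.0039,0,0.0082,0],[-0.0023,0,0.0088,0] [ 0.5522 -0.1399]
```

```bash
python3 -m handwheel '[[[-0.0101,0,0.0024,0],[-0.0088,0,0.0023,0],[-0.0082,0,0.0039,0],[-0.0074,0,0.0052,0],[-0.0064,0,0.0064,0],[-0.0052,0,0.0074,0]]]';python3 -m handwheel '[[[-0.0039,0,0.0082,0],[-0.0023,0,0.0088,0],[0,0,0,0]]]'
```

```text
t: 8.75
tool_pos: [0.5586, -0.1577, 0.2223]
tcp_rot: [-1.573, -0.003, 0.0]
wrist_force: [6.2, -3.9, 0.1]
gripper_width: 0.0215
t: 9.05
tool_pos: [0.5519, -0.1398, 0.2222]
tcp_rot: [-1.571, -0.002, 0.001]
wrist_force: [0.2, 3.4, 7.2]
gripper_width: 0.0211
```

```bash
python3 -m handwheel '[[[-0.0004,0,0.004,0],[-0.0004,0,0.004,0],[0,0,0,0]]]';python3 -m handwheel '[[[0,0,0.003,0],[0,0,0,0]]]';python3 -m handwheel '[[[0,0,0.002,0],[0,0,0,0]]]'
```

```text
t: 9.35
tool_pos: [0.5512, -0.1327, 0.2222]
tcp_rot: [-1.572, -0.001, 0.0]
wrist_force: [-1.1, -2.4, 6.7]
gripper_width: 0.0211
t: 9.55
tool_pos: [0.5512, -0.1299, 0.2222]
tcp_rot: [-1.572, -0.001, 0.0]
wrist_force: [-0.9, -3.3, 6.9]
gripper_width: 0.0214
t: 9.75
tool_pos: [0.5511, -0.1293, 0.2222]
tcp_rot: [-1.575, -0.001, 0.0]
wrist_force: [-1.8, -12.3, 5.6]
gripper_width: 0.0211
```

```bash
python3 -m handwheel '[[[0,0,0.003,0],[0,0,0,0],[0,0,0,0]]]';python3 -m handwheel '[[[0,0,0.003,0],[0,0,0,0],[0,0,0,0]]]'
```

```text
t: 10.05
tool_pos: [0.5512, -0.129, 0.2222]
tcp_rot: [-1.579, -0.002, -0.0]
wrist_force: [-1.4, -28.8, 3.1]
gripper_width: 0.0213
t: 10.35
tool_pos: [0.5512, -0.1286, 0.2222]
tcp_rot: [-1.584, -0.002, -0.001]
wrist_force: [-1.2, -46.1, 1.2]
gripper_width: 0.0211
```

```bash
python3 circ.py .6034 -.1309 .5514 -.1209 178.5 358.5 12;python3 circ.py .6034 -.1309 .6554 -.1323 358.5 538.5 12; python3 circ.py .6034 -.1309 .5514 -.1295 178.5 358.5 12
```

```text
[0.0014,0,-0.0221,0],[0.0049,0,-0.0127,0],[0.008,0,-0.011,0],[0.0105,0,-0.0085,0],[0.0124,0,-0.0056,0],[0.0134,0,-0.0021,0],[0.0135,0,0.0014,0],[0.0127,0,0.0049,0],[0.011,0,0.008,0],[0.0085,0,0.0105,0],[0.0056,0,0.0124,0],[0.0021,0,0.0134,0] [ 0.6554 -0.1323]
[-0.0014,0,0.0135,0],[-0.0049,0,0.0127,0],[-0.008,0,0.011,0],[-0.0105,0,0.0085,0],[-0.0124,0,0.0056,0],[-0.0134,0,0.0021,0],[-0.0135,0,-0.0014,0],[-0.0127,0,-0.0049,0],[-0.011,0,-0.008,0],[-0.0085,0,-0.0105,0],[-0.0056,0,-0.0124,0],[-0.0021,0,-0.0134,0] [ 0.5514 -0.1295]
[0.0014,0,-0.0135,0],[0.0049,0,-0.0127,0],[0.008,0,-0.011,0],[0.0105,0,-0.0085,0],[0.0124,0,-0.0056,0],[0.0134,0,-0.0021,0],[0.0135,0,0.0014,0],[0.0127,0,0.0049,0],[0.011,0,0.008,0],[0.0085,0,0.0105,0],[0.0056,0,0.0124,0],[0.0021,0,0.0134,0] [ 0.6554 -0.1323]
```

Stop is confirmed (force builds to 46 N with no motion, at the predicted position). Back off the first half turn.

```bash
python3 -m handwheel '[[[0,0,-0.0086,0],[0.0014,0,-0.0135,0],[0.0049,0,-0.0127,0],[0.008,0,-0.011,0],[0.0105,0,-0.0085,0],[0.0124,0,-0.0056,0],[0.0134,0,-0.0021,0]]]'; python3 -m handwheel '[[[0.0135,0,0.0014,0],[0.0127,0,0.0049,0],[0.011,0,0.008,0],[0.0085,0,0.0105,0],[0.0056,0,0.0124,0],[0.0021,0,0.0134,0],[0,0,0,0]]]'
```

```text
t: 11.05
tool_pos: [0.6015, -0.183, 0.2221]
tcp_rot: [-1.569, 0.001, -0.0]
wrist_force: [-5.5, 9.7, 10.9]
gripper_width: 0.0211
t: 11.75
tool_pos: [0.6552, -0.1317, 0.2222]
tcp_rot: [-1.571, -0.001, 0.001]
wrist_force: [-1.5, 4.9, 7.4]
gripper_width: 0.0213
```

```bash
python3 -m handwheel '[[[-0.0014,0,0.0135,0],[-0.0049,0,0.0127,0],[-0.008,0,0.011,0],[-0.0105,0,0.0085,0],[-0.0124,0,0.0056,0],[-0.0134,0,0.0021,0]]]'; python3 -m handwheel '[[[-0.0135,0,-0.0014,0],[-0.0127,0,-0.0049,0],[-0.011,0,-0.008,0],[-0.0085,0,-0.0105,0],[-0.0056,0,-0.0124,0],[-0.0021,0,-0.0134,0],[0,0,0,0]]]'
python3 - <<'E'
from h import *
for n in("scene",):
    cv2.imwrite(f"pics/{n}3.png",cv2.resize(eyes.snapshot(n)[:,:,::-1][80:280,180:500],None,fx=2.5,fy=2.5,interpolation=2))
E
```

```text
t: 12.35
tool_pos: [0.6053, -0.0787, 0.2223]
tcp_rot: [-1.571, -0.004, 0.001]
wrist_force: [6.7, -3.4, 3.6]
gripper_width: 0.021
t: 13.05
tool_pos: [0.5511, -0.1311, 0.2222]
tcp_rot: [-1.572, -0.002, -0.001]
wrist_force: [-0.4, -5.1, 6.8]
gripper_width: 0.0211
```

View pics/scene3.png

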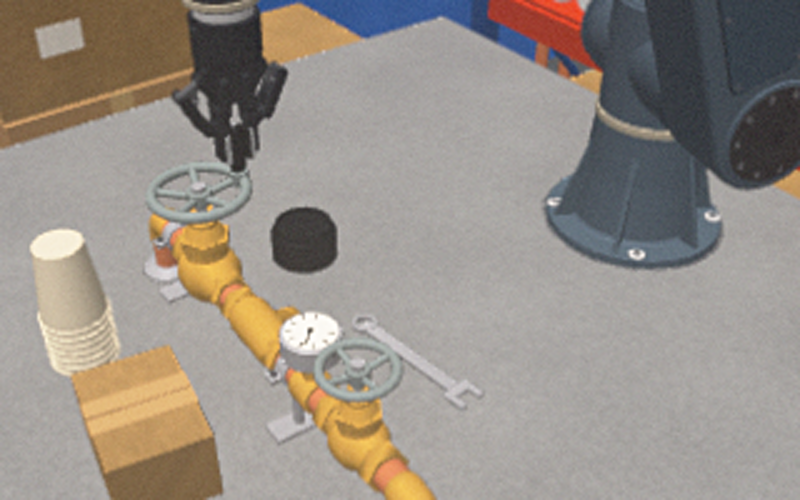

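The picture shows the crank held in the fingers at about (238,165), on the robot side of the wheel, one turn open. Everything else is undisturbed. Now the second turn.

```bash
python3 -m handwheel '[[[0.0014,0,-0.0135,0],[0.0049,0,-0.0127,0],[0.008,0,-0.011,0],[0.0105,0,-0.0085,0],[0.0124,0,-0.0056,0],[0.0134,0,-0.0021,0]]]'; python3 -m handwheel '[[[0.0135,0,0.0014,0],[0.0127,0,0.0049,0],[0.011,0,0.008,0],[0.0085,0,0.0105,0],[0.0056,0,0.0124,0],[0.0021,0,0.0134,0],[0,0,0,0]]]'
python3 -m handwheel '[[[-0.0014,0,0.0135,0],[-0.0049,0,0.0127,0],[-0.008,0,0.011,0],[-0.0105,0,0.0085,0],[-0.0124,0,0.0056,0],[-0.0134,0,0.0021,0]]]'; python3 -m handwheel '[[[-0.0135,0,-0.0014,0],[-0.0127,0,-0.0049,0],[-0.011,0,-0.008,0],[-0.0085,0,-0.0105,0],[-0.0056,0,-0.0124,0],[-0.0021,0,-0.0134,0],[0,0,0,0]]]'
```

```text
t: 13.7
tool_pos: [0.6015, -0.183, 0.2221]
tcp_rot: [-1.569, 0.001, -0.0]
wrist_force: [-6.5, 9.3, 11.8]
gripper_width: 0.0211
t: 14.4
tool_pos: [0.6552, -0.1315, 0.2222]
tcp_rot: [-1.571, -0.0, 0.001]
wrist_force: [-1.4, 5.0, 8.3]
gripper_width: 0.0212
t: 15.0
tool_pos: [0.6052, -0.0787, 0.2222]
tcp_rot: [-1.571, -0.004, 0.001]
wrist_force: [5.2, -3.9, 3.0]
gripper_width: 0.0214
t: 15.7
tool_pos: [0.5511, -0.131, 0.2222]
tcp_rot: [-1.571, -0.002, -0.001]
wrist_force: [-1.1, -4.6, 6.2]
gripper_width: 0.0214
```

```bash
python3 -m handwheel '[[[0,0,0,0],[0,0,0,0],[0,0,0,0],[0,0,0,0],[0,0,0,0]]]'
python3 - <<'E'
from h import *
im=eyes.snapshot("scene");d=eyes.cut_out("crank_grip","scene");print([(x["p"],x["rect"]) for x in d])
cv2.imwrite("pics/s4.png",cv2.resize(im[:,:,::-1][90:240,180:380],None,fx=4,fy=4,interpolation=2))
print(np.round((proj("scene",[[.5514,-.1295,.207],[.5514,-.1295,.199]])-[180,90])*4+2))
E
```

```text
t: 16.2
tool_pos: [0.5511, -0.1308, 0.2222]
tcp_rot: [-1.573, -0.001, 0.0]
wrist_force: [-2.4, -4.9, 7.8]
gripper_width: 0.0214
[(0.63, [276.4, 138.2, 1.9, 19.7])]
[[386. 234.]
 [387. 244.]]
```

View pics/s4.png

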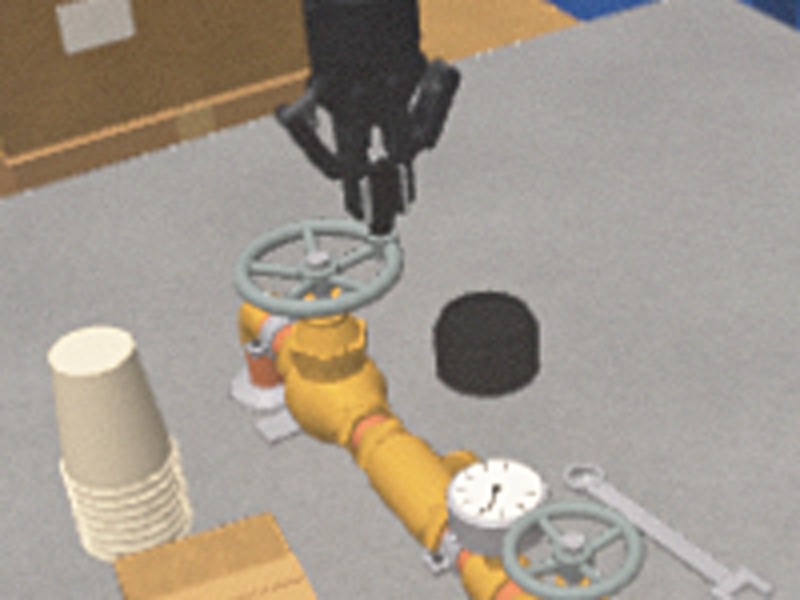

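```bash
python3 -c "
from station import robot
print(robot.job_done()); print(robot.read_state()['t'])"
```

```text
the job is handed in; nothing more can be done
None
the job is handed in; nothing more can be done
```

I wound the feed valve shut, backed it off two full turns, and handed the job in with the crank still gripped. The clock read about 16 s of the allowed 59 s.

- **Shut:** the crank met the stop where I had worked out it should be. The push built up to 46 N over the last steps with almost no further movement.
- **Backed off:** I carried the crank round twice anticlockwise. It ended 1 to 2 mm (about 0.03 rad) from the stop direction, at the same spot as after the first turn, well within the 0.2 rad allowed.
- **Grip:** the fingers were still closed on the handle at 21 mm opening under 80 N. The grasp point was level with the handle's middle to about 3 mm.
- **Other things:** the last scene picture shows the crank in the hand on the robot's side of the wheel. The outlet wheel, cups, lids, wrench and the visible part of the carton look unmoved.

**Disagreements:** the top camera put the wheel axis about 3 mm from the axis I got from the arm's own readings while winding. I used the arm's. The wrist force still read 5 to 8 N sideways and upwards at rest, which I took as strain left in the grip. The final angle was checked only through the arm's position and one picture, not read off the joint.

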